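# Switch on the welding bay in order

### The arm

A 7-joint arm with a two-finger parallel gripper is mounted at the origin on the work surface. World frame = base frame: x ahead of the robot, y to its left, z up, the work surface at z = 0. Lengths are in m, angles in rad, forces in N, time in s.
With the tool pointing down it reaches from about 0.425 to 0.925 m from the base axis. Payload 6.8 kg.
Tool frame: the origin (TCP) lies between the finger pads; the fingertips stand 25 mm ahead of it and the grasp point (between the pads) lies 6 mm ahead of it; z points along the fingers, y is the direction in which the jaws open and shut (so a half turn about z gives the same grasp; the last joint's range is limited). The gripper opens to 88 mm and grips with 3 to 60 N. Pads are 20 mm wide; open, the fingers measure 115 mm over their backs; the gripper's body (75 mm by 178 mm) begins 61 mm behind the grasp point.
Start: joints at [-1.241, 0.477, 0.022, 1.555, -0.011, 1.109, -0.083], TCP at [0.286, 0.611, 0.226] pointing down, gripper open.
Joint ranges: [-2.96, 2.96], [-0.34, 2.1], [-1.41, 1.46], [0.24, 2.44], [-1.37, 4.51], [0.17, 1.92], [-2.96, 2.96]. Speed limits (rad/s): [2.39, 2.39, 3.14, 3.14, 3.14, 3.14, 3.14].

### API

Orientations are given as a rotation vector (axis times angle).
In Python, from bench import env, optics gives the robot as it stands.
- The arm moves only by the tool play_rows, never from a script. Its argument "motion" is text: rows parted by semicolons, each of 6 numbers parted by spaces: the shift along the tool's x, y, z in m, then the turn, a rotation vector about the tool's x, y, z in rad. A call has 1 to 5 rows; each row shifts and turns the commanded pose from where the row before left it, along the tool's axes as they then stand; what a row does not reach is not made up. A row lasts 1/8 s, in which the tool goes at most 62.5 mm and 10.7 degrees, less where a joint would pass 70% of its speed; a pose out of reach is approached as far as the arm can. A call with a gripper value outside its range is refused whole. "jaw" is the closure, from 0 (fully open) to 1 (shut), set as the call begins (left out, the last holds). The fingers move at their own pace and stop on an object; "grip_force" is the grip in N (left out, the last holds). Time passes only in rows, so rows that do not move let the fingers close. It gives the time, the measured TCP pose, the force and the opening at its end, in the units of the state.
- env.observe(): the state, without advancing time (a new reading comes with each control period).
- optics.snapshot(name): name is "scene" or "top" or "wrist"; returns the picture (480x640x3 uint8, blue, green, red); there is no depth.
- optics.camera_info(name): a dict with "camera_matrix" (3x3 intrinsics, pixels), "R" (3x3) and "t" (3): a world point X has camera coordinates R X + t. Camera axes: x right, y down, z forward; pixel columns grow to the right and rows downward; lengths in m; the calibration is good to about 2 mm. The wrist camera is an equidistant fisheye: a pixel r from the principal point sees the ray r / f radians off the axis. A picture is of the moment at which its call begins: read the wrist's pose just before it. camera_info takes no time and is no camera call; for the wrist camera it gives the pose at the moment of the call.
- env.hand_in(): hands the job in, once; it reports no verdict.
The state is a dict: "clock": time; "q": joint angles; "joint_vel": joint speeds; "effort": joint torques, N m; "tcp_pos": TCP position; "tcp_rot": TCP orientation; "ft_force": force on the tool from outside, world axes, zero at the start; "wrist_torque": the same for the moment, N m; "gripper_width": opening from 0.0 (shut) to 1.0 (fully open).
Only numpy, scipy, OpenCV 4.12 (cv2) and the standard library are available. Lean on these libraries where they do the work, as an engineer would, in place of code of your own. Each camera call takes 0.05 s, during which the arm holds its last target. There are 200 camera calls.

### The job

Switch on the welding bay with the cordless switch boxes on the bench: with the fingertips press first the big round mushroom button (fume extractor), then the square button (shielding gas), then the long bar-shaped button (welding current), each lightly but all the way in or nearly so; the buttons stay down by themselves. Do not press the small round button, do not pick up, tip or shove any box, leave the other things on the bench where they are, and finish clear of everything.

Things in the scene. Friction and masses are not known exactly. Their poses are not given: they have to be found in the camera images.
- round_box: cordless switch box, loose on the bench: grey metal housing 76 x 76 mm and 50 mm tall on a rubber foot, about 0.9 kg, carrying one black push button in the middle of its top: a round mushroom head 44 mm across with a rounded rim. Origin: centre of the underside; z up; x and y along the sides.
- round_box_top (a point): centre of the upper face of the button of round_box; it moves down with the button: 79 mm above the bench when the button is fully out, 67 mm when fully in (17 mm above the housing's top).
- round_box_button (a joint): how far the button of round_box is pressed, m: 0 fully out, 0.012 at its stop. It moves straight down. It yields to about 3 to 4 N anywhere in its travel, does not come back up and stays where it is left; at the stop a sprung cap gives another 8 mm, its resistance rising from 4 to 10 N, and springs back when released; from 0.007 it counts as switched on.
- square_box: cordless switch box, loose on the bench: grey metal housing 76 x 76 mm and 50 mm tall on a rubber foot, about 0.9 kg, carrying one black push button in the middle of its top: a square head 34 x 34 mm. Origin: centre of the underside; z up; x and y along the sides.
- square_box_top (a point): centre of the upper face of the button of square_box; it moves down with the button: 79 mm above the bench when the button is fully out, 67 mm when fully in (17 mm above the housing's top).
- square_box_button (a joint): how far the button of square_box is pressed, m: 0 fully out, 0.012 at its stop. It moves straight down. It yields to about 3 to 4 N anywhere in its travel, does not come back up and stays where it is left; at the stop a sprung cap gives another 8 mm, its resistance rising from 4 to 10 N, and springs back when released; from 0.007 it counts as switched on.
- bar_box: cordless switch box, loose on the bench: grey metal housing 76 x 76 mm and 50 mm tall on a rubber foot, about 0.9 kg, carrying one black push button in the middle of its top: a long narrow bar-shaped head, 56 mm along the box's y axis and 20 mm along its x axis. Origin: centre of the underside; z up; x and y along the sides.
- bar_box_top (a point): centre of the upper face of the button of bar_box; it moves down with the button: 79 mm above the bench when the button is fully out, 67 mm when fully in (17 mm above the housing's top).
- bar_box_button (a joint): how far the button of bar_box is pressed, m: 0 fully out, 0.012 at its stop. It moves straight down. It yields to about 3 to 4 N anywhere in its travel, does not come back up and stays where it is left; at the stop a sprung cap gives another 8 mm, its resistance rising from 4 to 10 N, and springs back when released; from 0.007 it counts as switched on.
- small_box: cordless switch box, loose on the bench: grey metal housing 76 x 76 mm and 50 mm tall on a rubber foot, about 0.9 kg, carrying one black push button in the middle of its top: a small round head only 18 mm across; this one must not be pressed. Origin: centre of the underside; z up; x and y along the sides.
- small_box_top (a point): centre of the upper face of the button of small_box; it moves down with the button: 79 mm above the bench when the button is fully out, 67 mm when fully in (17 mm above the housing's top).
- small_box_button (a joint): how far the button of small_box is pressed, m: 0 fully out, 0.012 at its stop. It moves straight down. It yields to about 3 to 4 N anywhere in its travel, does not come back up and stays where it is left; at the stop a sprung cap gives another 8 mm, its resistance rising from 4 to 10 N, and springs back when released; from 0.007 it counts as switched on.
- disc: grinding disc lying flat, 115 mm across, 6 mm thick; loose bystander. Origin on its underside.
- leaf: cast iron leaf ornament on a stem, about 170 mm long, 34 mm wide, 10 mm tall; origin near the foot of the leaf; loose bystander. Origin on its underside.
- tube: offcut of 30 x 30 mm square steel tube, 110 mm long; loose bystander. Origin on its underside.
- wrench: steel wrench lying flat; loose bystander. Origin on its underside.
- brush: hand brush lying down; loose bystander. Origin on its underside.
- jar: jar with a steel cap, 60 mm across, 75 mm tall; loose bystander. Origin on its underside.
- magnet: flat red holding magnet, 60 x 45 x 16 mm; loose bystander. Origin on its underside.
Not all that is in view belongs to the job. Leave any turquoise look-alike of the bar_box alone.

How it is judged:
By the outcome, as a careful person would: the job done as asked, in the order asked, and still so for the second after the job is handed in, with the robot touching nothing.
It also fails if it takes over 42 s, if anything falls off the work surface, if the arm or the gripper's body presses on something with over 40 N, if the wrist force passes 120 N, or if a joint passes its speed limit or range.

## Working session

There is one attempt and no reset: what is moved stays moved. The work goes in short steps, Python scripts to look and compute and a tool call to move; the robot and the scene stay as the last step left them, time stands still between calls to the robot, and variables do not carry over. Pictures are saved under pics/ and viewed, about 8 in all and at most 12, crops included, and the job is handed in when it is done.

Besides the shell and the picture viewer there is one more tool, called after "Emit:" as name(argument=value, ...) on one line, values as JSON. play_rows: Moves the arm, as the interface text tells. Its arguments: {"type":"object","properties":{"motion":{"type":"string"},"jaw":{"type":"number"},"grip_force":{"type":"number"}},"required":["motion"]}

```bash
mkdir -p pics
python3 - <<'E'
from bench import env, optics
import cv2,numpy as np
s=env.observe(); print({k:np.round(v,3) for k,v in s.items()})
for n in("scene","top"):
    cv2.imwrite(f"pics/{n}0.png",optics.snapshot(n)); c=optics.camera_info(n); print(n,c)
E
```

```text
{'clock': np.float64(0.0), 'q': array([-1.241,  0.478,  0.022,  1.556, -0.011,  1.109, -0.083]), 'joint_vel': array([-0.001, -0.001, -0.001, -0.001, -0.001,  0.002,  0.001]), 'effort': array([ 1.0000e-03, -5.8286e+01,  1.5350e+00, -2.7260e+01, -5.4000e-02,
        1.7000e-02,  0.0000e+00]), 'tcp_pos': array([0.286, 0.611, 0.225]), 'tcp_rot': array([-6.820e-01, -3.066e+00,  3.000e-03]), 'ft_force': array([-0.209,  0.287, -0.364]), 'wrist_torque': array([-0.047,  0.047,  0.04 ]), 'gripper_width': np.float64(1.001)}
scene {'camera_matrix': array([[531.42574285,   0.        , 319.24092682],
       [  0.        , 531.42574285, 226.14006453],
       [  0.        ,   0.        ,   1.        ]]), 'R': array([[-0.87164054,  0.49005979,  0.00917443],
       [ 0.36059079,  0.65381501, -0.66520689],
       [-0.33198953, -0.57651308, -0.74660272]]), 't': array([ 0.47678797, -0.17905435,  1.39295019])}
top {'camera_matrix': array([[488.09426984,   0.        , 321.75996773],
       [  0.        , 488.09426984, 239.21073783],
       [  0.        ,   0.        ,   1.        ]]), 'R': array([[ 0.00413166, -0.99984467,  0.0171337 ],
       [-0.99553784, -0.00572793, -0.09418917],
       [ 0.09427268, -0.01666809, -0.99540687]]), 't': array([0.01538345, 0.56529966, 1.05914082])}
```

View pics/top0.png

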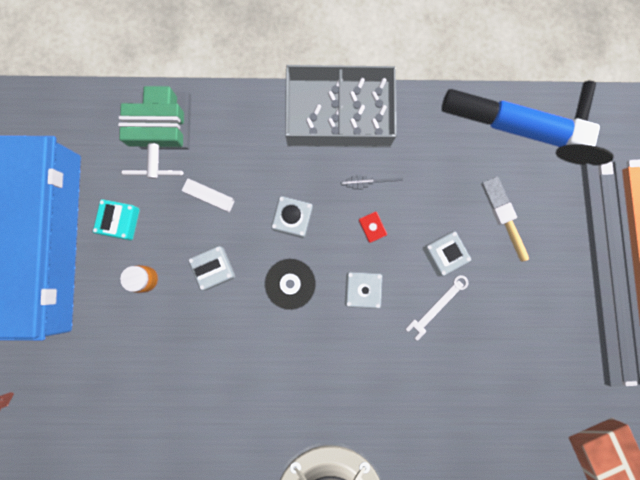

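View pics/scene0.png

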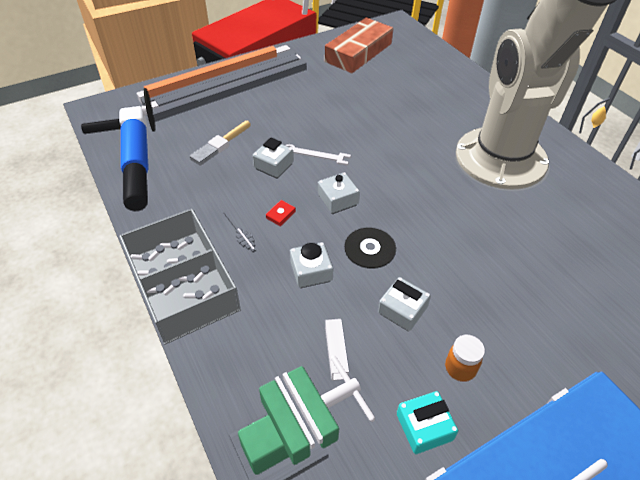

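The top view shows the mushroom button at (291,214), the square at (453,252), the bar at (208,268) and the small button, to be avoided, at (364,290). The turquoise look-alike is at (115,218). The scene view shows the same layout, with the buttons at (311,250), (272,144), (407,290) and (339,178).

```bash
cat > h.py <<'E'
from bench import env, optics
import cv2,numpy as np
from scipy.spatial.transform import Rotation as Ro
def ray(n,uv,z):
    c=optics.camera_info(n);R,t=c["R"],c["t"]
    d=R.T@np.linalg.solve(c["camera_matrix"],[*uv,1]);o=-R.T@t
    return o+d*(z-o[2])/d[2]
def blob(img,p,thr=60):
    m=(img.max(2)<thr).astype(np.uint8)
    n,l,st,ce=cv2.connectedComponentsWithStats(m)
    ok=[i for i in range(1,n) if st[i,4]>15]
    i=min(ok,key=lambda i:np.hypot(*(ce[i]-p)))
    return ce[i],st[i],l==i
def local(target):
    s=env.observe();R=Ro.from_rotvec(s["tcp_rot"]).as_matrix()
    return R.T@(np.array(target)-s["tcp_pos"])
E
python3 - <<'E'
from h import *
P={"round":((291,214),(311,250)),"square":((453,252),(272,144)),"bar":((208,268),(407,290)),"small":((364,290),(339,178)),"disc":((290,284),(370,246))}
im={n:cv2.imread(f"pics/{n}0.png") for n in("top","scene")}
for k,(a,b) in P.items():
    for n,p in(("top",a),("scene",b)):
        c,st,m=blob(im[n],p); print(k,n,c.round(1),st,ray(n,c,.079 if k!="disc" else .006).round(4))
s=env.observe();print(Ro.from_rotvec(s["tcp_rot"]).as_matrix().round(3))
for f in [(240,250),(291,214)]: print(ray("top",f,0).round(3))
E
```

```text
round top [286.2 213.2] [283 206  11  17  43] [0.6154 0.0948 0.079 ]
round scene [311.8 250.6] [301 243  20  16 215] [0.616  0.0904 0.079 ]
square top [466.1 110.8] [442  90  53  34 619] [ 0.8436 -0.2948  0.079 ]
square scene [272.  143.5] [263 138  19  12 129] [ 0.5388 -0.2521  0.079 ]
bar top [286.2 213.2] [283 206  11  17  43] [0.6154 0.0948 0.079 ]
bar scene [407.  289.7] [393 280  29  20 248] [0.5031 0.2626 0.079 ]
small top [286.2 213.2] [283 206  11  17  43] [0.6154 0.0948 0.079 ]
small scene [338.6 178. ] [336 175   6   7  34] [ 0.4587 -0.0679  0.079 ]
disc top [286.2 213.2] [283 206  11  17  43] [0.6262 0.099  0.006 ]
disc scene [369.6 248. ] [ 345  228   51   40 1318] [0.4717 0.0938 0.006 ]
[[-0.906  0.424 -0.001]
 [ 0.424  0.906 -0.001]
 [-0.    -0.002 -1.   ]]
[0.542 0.203 0.   ]
[0.625 0.088 0.   ]
```

Run:
```python
from h import *
im=cv2.imread("pics/top0.png")
for k,a in {"round":(291,214),"square":(453,252),"bar":(208,268),"small":(364,290)}.items():
  print(k,im[a[1],a[0]])
  for t in(60,72,80):
    try:
        x0,y0=a[0]-22,a[1]-22; c,st,m=blob(im[y0:y0+44,x0:x0+44],np.array([22,22]),t); c=c+[x0,y0]; print(t,c.round(1),st[2:],ray("top",c,.079).round(4))
    except Exception as e: print(t,e)
print(local([.6155,.091,.225]).round(4))
```

```text
round [73 66 67]
60 [286.2 213.2] [11 17 43] [0.6154 0.0948 0.079 ]
72 [289.1 214.2] [ 17  17 181] [0.6132 0.0886 0.079 ]
80 [290. 214.] [ 18  17 221] [0.6136 0.0867 0.079 ]
square [74 71 68]
60 min() iterable argument is empty
72 [449.7 251.6] [15 17 66] [ 0.5355 -0.2524  0.079 ]
80 [451.7 252. ] [ 18  17 175] [ 0.5346 -0.2567  0.079 ]
bar [69 64 65]
60 min() iterable argument is empty
72 [206.4 267.2] [ 25  15 143] [0.4999 0.2608 0.079 ]
80 [206.9 267.2] [ 25  15 171] [0.4999 0.2597 0.079 ]
small [70 65 67]
60 min() iterable argument is empty
72 [364.9 290.1] [ 5  5 19] [ 0.4536 -0.072   0.079 ]
80 [365. 290.] [ 5  5 21] [ 0.4537 -0.0722  0.079 ]
[-0.5188 -0.3311  0.001 ]
```

Emit:
play_rows(motion="0 0 -0.03 0 0 0; -0.043 -0.028 0 0 0 0; -0.043 -0.028 0 0 0 0; -0.043 -0.028 0 0 0 0; -0.043 -0.028 0 0 0 0", jaw=1, grip_force=10)

```text
clock: 0.72
tcp_pos: [0.3951, 0.4352, 0.2559]
tcp_rot: [-0.682, -3.066, 0.001]
ft_force: [0.3, -0.6, 0.5]
gripper_width: 0.469
```

Emit:
play_rows(motion="-0.043 -0.028 0 0 0 0; -0.043 -0.028 0 0 0 0; -0.043 -0.028 0 0 0 0; -0.043 -0.028 0 0 0 0; 0 0 0 0 0 0")

```text
clock: 1.35
tcp_pos: [0.505, 0.2577, 0.2561]
tcp_rot: [0.694, 3.063, -0.003]
ft_force: [-0.1, -0.3, -0.3]
gripper_width: 0.007
```

Run:
```python
from h import *
s=env.observe();print(s["clock"],s["tcp_pos"],s["tcp_rot"],s["ft_force"],s["gripper_width"],local([.614,.088,.13]).round(4))
```

```text
1.35 [0.50500086 0.25765251 0.25613118] [ 6.94444756e-01  3.06283346e+00 -2.80255462e-03] [-0.12533735 -0.31728074 -0.3060522 ] 0.0067966542999693316 [-0.1713 -0.1059  0.1265]
```

Emit:
play_rows(motion="-0.043 -0.0265 0 0 0 0; -0.043 -0.0265 0 0 0 0; -0.043 -0.0265 0 0 0 0; -0.0425 -0.0265 0 0 0 0; 0 0 0.05 0 0 0")

```text
clock: 1.98
tcp_pos: [0.6176, 0.0904, 0.209]
tcp_rot: [0.689, 3.056, 0.003]
ft_force: [-0.2, 1.0, -0.5]
gripper_width: 0.009
```

Emit:
play_rows(motion="0 0 0.05 0 0 0; 0 0 0.02 0 0 0; 0 0 0 0 0 0")

```text
clock: 2.35
tcp_pos: [0.6114, 0.095, 0.1342]
tcp_rot: [-0.679, -3.063, 0.002]
ft_force: [-0.1, 0.1, 0.3]
gripper_width: 0.002
```

Run:
```python
from h import *
s=env.observe();print(s["clock"],s["tcp_pos"],s["ft_force"],local([.614,.088,.09]).round(4))
a=optics.snapshot("scene");w=optics.snapshot("wrist")
cv2.imwrite("pics/r1.png",np.hstack([cv2.resize(a[150:350,200:450],(500,400)),cv2.resize(w,(300,400))]))
```

```text
2.35 [0.6114356  0.09495998 0.13418325] [-0.09641976  0.08351045  0.31722008] [-0.0054 -0.0051  0.0442]
```

View pics/r1.png

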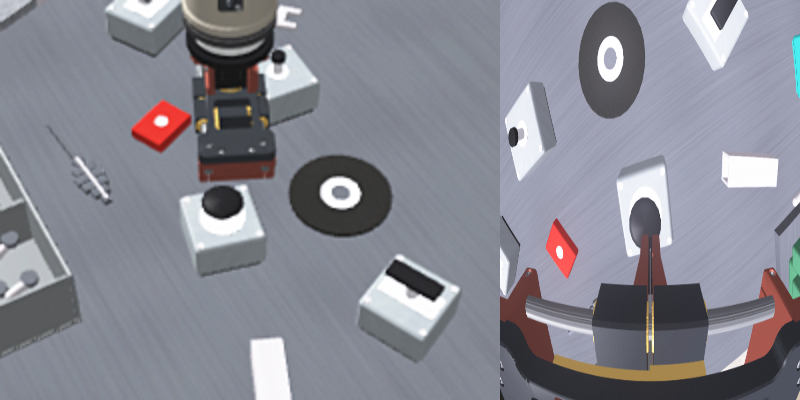

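The right half shows the closed fingers just over the mushroom head. The left half shows the gripper above the round box, with its button at about (311,250) in the full frame. Next I'll check where the tip projects.

```bash
cat >> h.py <<'E'
def wray(uv,z):
    c=optics.camera_info("wrist");K=c["camera_matrix"];R,t=c["R"],c["t"]
    v=(np.array(uv)-K[:2,2])/K[0,0];th=np.hypot(*v)
    d=R.T@np.array([*(v/th*np.sin(th)),np.cos(th)]);o=-R.T@t
    return o+d*(z-o[2])/d[2]
def proj(n,X):
    c=optics.camera_info(n);p=c["camera_matrix"]@(c["R"]@np.array(X)+c["t"]);return p[:2]/p[2]
E
python3 - <<'E'
from h import *
s=env.observe();p=s["tcp_pos"];z=np.array([0,0,1])
for n in("scene","top"): print(n,proj(n,p-.025*z).round(0),proj(n,p+.055*z).round(0),proj(n,p+.2*z).round(0))
w=optics.snapshot("wrist");cv2.imwrite("pics/w.png",w)
# view x: (u-500)*640/300, v*480/400
print(optics.camera_info("wrist"))
for a in((645,200),(645,222),(645,245)): 
  uv=((a[0]-500)*640/300,a[1]*1.2);print(uv,wray(uv,.079))
a=optics.snapshot("top")[140:340,230:430]
cv2.imwrite("pics/r2.png",np.hstack([cv2.resize(a,(400,400)),cv2.resize(w[180:400,220:440],(400,400))]))
E
```

```text
scene [314. 241.] [314. 214.] [314. 154.]
top [285. 212.] [283. 205.] [277. 191.]
{'camera_matrix': array([[371.64829954,   0.        , 320.13055859],
       [  0.        , 371.64829954, 239.08761504],
       [  0.        ,   0.        ,   1.        ]]), 'R': array([[ 0.42329906,  0.90598947,  0.00099153],
       [ 0.8623747 , -0.40325624,  0.30609521],
       [ 0.27771888, -0.12871474, -0.95200039]]), 't': array([-0.34646423, -0.50115117,  0.14959036])}
(309.3333333333333, 240.0) [0.59836583 0.09543642 0.079     ]
(309.3333333333333, 266.4) [0.61413482 0.08788362 0.079     ]
(309.3333333333333, 294.0) [0.63161425 0.07948354 0.079     ]
```

View pics/r2.png

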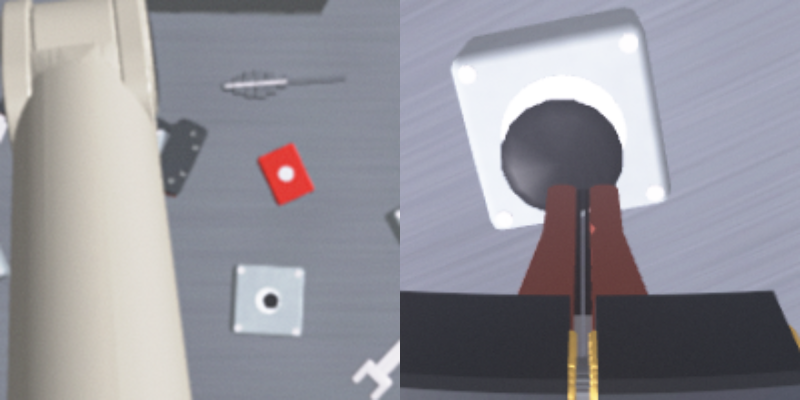

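The wrist view puts the mushroom at about (0.614, 0.088), which agrees with the other cameras. The red fingertips are just short of its centre.

Emit:
play_rows(motion="-0.005 -0.005 0.01 0 0 0; 0 0 0.01 0 0 0; 0 0 0 0 0 0")

```text
clock: 2.92
tcp_pos: [0.6147, 0.087, 0.1151]
tcp_rot: [-0.682, -3.065, 0.001]
ft_force: [-0.7, 0.2, 0.2]
gripper_width: 0.007
```

Emit:
play_rows(motion="0 0 0.006 0 0 0; 0 0 0.005 0 0 0; 0 0 0.004 0 0 0; 0 0 0.004 0 0 0; 0 0 0 0 0 0")

```text
clock: 3.55
tcp_pos: [0.6153, 0.0873, 0.0969]
tcp_rot: [-0.682, -3.066, 0.0]
ft_force: [-0.0, 0.3, 0.7]
gripper_width: 0.006
```

Emit:
play_rows(motion="0 0 0.003 0 0 0; 0 0 0.003 0 0 0; 0 0 0 0 0 0")

```text
clock: 3.92
tcp_pos: [0.6154, 0.0872, 0.091]
tcp_rot: [-0.682, -3.066, 0.0]
ft_force: [-1.3, -0.8, -0.6]
gripper_width: 0.008
```

Emit:
play_rows(motion="0 0 0.002 0 0 0; 0 0 0 0 0 0")

```text
clock: 4.18
tcp_pos: [0.6155, 0.0873, 0.0891]
tcp_rot: [-0.682, -3.066, 0.0]
ft_force: [-0.4, 0.6, -0.3]
gripper_width: 0.003
```

Run:
```python
from h import *
s=env.observe();print(s["clock"],s["tcp_pos"],s["ft_force"],s["wrist_torque"])
c=optics.snapshot("scene");w=optics.snapshot("wrist")
cv2.imwrite("pics/r3.png",np.hstack([cv2.resize(c[200:300,260:360],(400,400)),cv2.resize(w[180:400,220:440],(400,400))]))
```

```text
4.175 [0.61546923 0.08726444 0.08911061] [-0.43065771  0.62170052 -0.30793964] [-0.02940915 -0.05485887 -0.03580784]
```

View pics/r3.png

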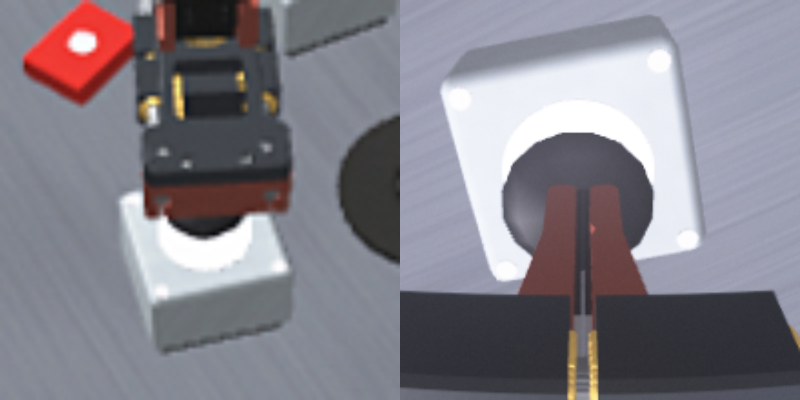

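No contact force yet, and the size of the mushroom head in the wrist view suggests it is still fully out. The closed fingertips apparently sit higher than nominal, so I'll descend in small steps and watch the force.

Emit:
play_rows(motion="0 0 0.003 0 0 0; 0 0 0 0 0 0")

```text
clock: 4.53
tcp_pos: [0.6153, 0.0873, 0.086]
tcp_rot: [-0.682, -3.066, 0.0]
ft_force: [-0.3, -0.6, -0.4]
gripper_width: 0.002
```

Emit:
play_rows(motion="0 0 0.002 0 0 0; 0 0 0 0 0 0")

```text
clock: 4.78
tcp_pos: [0.6154, 0.0873, 0.0841]
tcp_rot: [-0.682, -3.066, 0.0]
ft_force: [-0.1, 0.6, 0.4]
gripper_width: 0.008
```

Run:
```python
from h import *
s=env.observe();print(s["clock"],s["tcp_pos"],s["ft_force"],s["wrist_torque"])
w=optics.snapshot("wrist")
# head blob extents, and tip mask
g=w.max(2);m=(g<95).astype(np.uint8);n,l,st,ce=cv2.connectedComponentsWithStats(m[:290,220:440]);print(st[st[:,4]>50],ce[st[:,4]>50])
```

```text
4.775 [0.61542678 0.08727443 0.08406237] [-0.06398783  0.60367568  0.41525049] [-0.0063343  -0.01862792  0.04888451]
[[    0     0   220   290 55517]
 [    0     0    95   137  7576]
 [   85   257    55    33   636]] [[117.46328152 153.82072158]
 [ 50.83645723  64.95960929]
 [118.97327044 275.30345912]]
```

Run:
```python
from h import *
s=env.observe();p=s["tcp_pos"];R=Ro.from_rotvec(s["tcp_rot"]).as_matrix()
c=optics.camera_info("wrist");o=-c["R"].T@c["t"]
print("cam in tool",R.T@(o-p))
for z in(.03,.045,.059,.07,.08):
    for u in((303,282),(322,282),(340,282)): print(z,u,(R.T@(wray(u,z)-p)).round(4))
w=optics.snapshot("wrist");c=optics.snapshot("scene")
cv2.imwrite("pics/r4.png",np.hstack([cv2.resize(c[210:290,270:350],(400,400),interpolation=2),cv2.resize(w[220:340,260:380],(400,400),interpolation=2)]))
```

```text
cam in tool [ 0.08458639  0.00073477 -0.15882026]
0.03 (303, 282) [-0.0119 -0.0101  0.0541]
0.03 (322, 282) [-0.0119  0.0018  0.0541]
0.03 (340, 282) [-0.0119  0.0131  0.0541]
0.045 (303, 282) [-0.0051 -0.0093  0.0391]
0.045 (322, 282) [-0.0051  0.0018  0.0391]
0.045 (340, 282) [-0.0051  0.0123  0.0391]
0.059 (303, 282) [ 0.0013 -0.0086  0.0251]
0.059 (322, 282) [0.0013 0.0017 0.0251]
0.059 (340, 282) [0.0013 0.0115 0.0251]
0.07 (303, 282) [ 0.0062 -0.0081  0.0141]
0.07 (322, 282) [0.0063 0.0016 0.0141]
0.07 (340, 282) [0.0062 0.0108 0.0141]
0.08 (303, 282) [ 0.0108 -0.0076  0.0041]
0.08 (322, 282) [0.0108 0.0016 0.0041]
0.08 (340, 282) [0.0108 0.0102 0.0041]
```

View pics/r4.png

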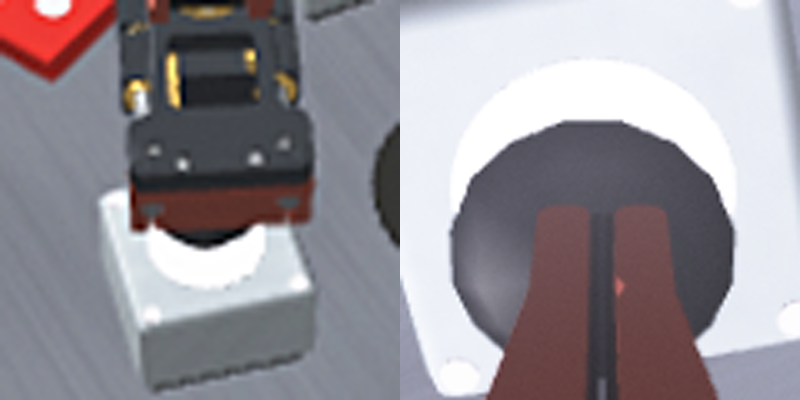

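The wrist image puts the closed fingertips' near edge only about 5 mm ahead of the TCP, so contact should be about here. I'll keep stepping down.

Emit:
play_rows(motion="0 0 0.002 0 0 0; 0 0 0 0 0 0")

```text
clock: 5.18
tcp_pos: [0.6156, 0.0873, 0.0822]
tcp_rot: [0.682, 3.067, 0.0]
ft_force: [-0.5, -0.1, 0.1]
gripper_width: 0.006
```

Emit:
play_rows(motion="0 0 0.002 0 0 0; 0 0 0 0 0 0")

```text
clock: 5.42
tcp_pos: [0.6156, 0.0873, 0.0803]
tcp_rot: [0.682, 3.066, 0.0]
ft_force: [0.2, -0.1, 1.3]
gripper_width: 0.006
```

Emit:
play_rows(motion="0 0 0.002 0 0 0")

```text
clock: 5.55
tcp_pos: [0.6156, 0.0873, 0.0784]
tcp_rot: [0.682, 3.066, 0.0]
ft_force: [-0.9, -0.2, 2.5]
gripper_width: 0.003
```

Emit:
play_rows(motion="0 0 0.002 0 0 0")

```text
clock: 5.68
tcp_pos: [0.6156, 0.0873, 0.0762]
tcp_rot: [0.682, 3.066, 0.0]
ft_force: [-0.9, 0.2, 2.8]
gripper_width: 0.009
```

Contact came at TCP z ≈ 0.081. The 12 mm of travel should end near 0.069, with the force rising beyond that.

Emit:
play_rows(motion="0 0 0.002 0 0 0; 0 0 0.002 0 0 0")

```text
clock: 5.92
tcp_pos: [0.6156, 0.0873, 0.0721]
tcp_rot: [0.682, 3.067, 0.0]
ft_force: [-0.9, -0.6, 3.4]
gripper_width: 0.005
```

Emit:
play_rows(motion="0 0 0.002 0 0 0; 0 0 0.001 0 0 0")

```text
clock: 6.18
tcp_pos: [0.6157, 0.0873, 0.0693]
tcp_rot: [0.682, 3.066, 0.0]
ft_force: [-1.2, 0.2, 5.1]
gripper_width: 0.005
```

Emit:
play_rows(motion="0 0 0.001 0 0 0; 0 0 0 0 0 0")

```text
clock: 6.42
tcp_pos: [0.6157, 0.0873, 0.0685]
tcp_rot: [0.682, 3.066, 0.0]
ft_force: [-0.9, -0.0, 6.7]
gripper_width: 0.007
```

The force rose to 6.7 N, so the button is at its stop. Now I'll lift and travel to the square button.

Emit:
play_rows(motion="0 0 -0.05 0 0 0; 0 0 -0.03 0 0 0; -0.01 -0.049 0 0 0 0; -0.01 -0.049 0 0 0 0; -0.01 -0.049 0 0 0 0")

```text
clock: 7.05
tcp_pos: [0.5796, -0.0599, 0.1479]
tcp_rot: [-0.681, -3.066, 0.0]
ft_force: [-0.2, -0.2, -1.0]
gripper_width: 0.002
```

Emit:
play_rows(motion="-0.01 -0.049 0 0 0 0; -0.01 -0.049 0 0 0 0; -0.01 -0.049 0 0 0 0; -0.01 -0.049 0 0 0 0; 0 0 0 0 0 0")

```text
clock: 7.68
tcp_pos: [0.5311, -0.2581, 0.148]
tcp_rot: [-0.694, -3.063, 0.004]
ft_force: [-0.0, 1.0, -0.2]
gripper_width: 0.008
```

Run:
```python
from h import *
s=env.observe();print(s["clock"],s["tcp_pos"],s["tcp_rot"],s["ft_force"],local([.535,-.255,.09]).round(4))
w=optics.snapshot("wrist");a=optics.snapshot("top");b=optics.snapshot("scene")
for k,q in (("round",(291,214)),):
    x0,y0=q[0]-22,q[1]-22; c,st,m=blob(a[y0:y0+44,x0:x0+44],np.array([22,22]),80); print(c+[x0,y0],st[2:])
c,st,m=blob(b,(311,254));print("scene round",c,st)
cv2.imwrite("pics/s1.png",np.hstack([cv2.resize(b[200:300,260:360],(400,400)),cv2.resize(w[140:360,210:430],(400,400))]))
```

```text
7.675 [ 0.53108287 -0.25812886  0.14801515] [-0.6940014  -3.06328365  0.00378983] [-0.02894004  0.95082636 -0.18177339] [-0.0022  0.0047  0.058 ]
[290.1902439  214.97560976] [ 17  17 205]
scene round [311.74519231 254.10576923] [301 247  20  16 208]
```

View pics/s1.png

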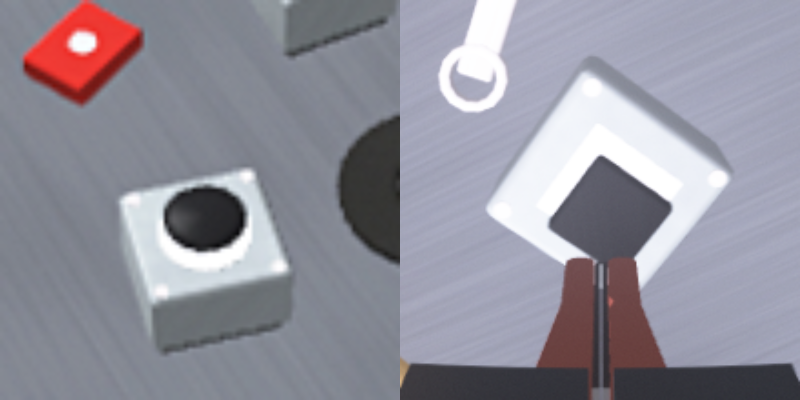

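The round head has dropped about 3.5 px in the scene view, which means fully in, and its box hasn't moved. The square head is in the wrist view at about pixel (325,257), just ahead of the tips.

Run:
```python
from h import *
X=wray((325.5,256.6),.079);print(X,local([*X[:2],.09]).round(4), env.observe()["tcp_pos"],env.observe()["clock"])
```

```text
[ 0.53564118 -0.24809595  0.079     ] [-0.0002  0.0042  0.0578] [ 0.53368994 -0.25182013  0.14776323] 7.825
```

Emit:
play_rows(motion="0 0.001 0.03 0 0 0; 0 0 0.02 0 0 0; 0 0 0.01 0 0 0; 0 0 0 0 0 0; 0 0 0 0 0 0")

```text
clock: 8.45
tcp_pos: [0.5347, -0.252, 0.089]
tcp_rot: [0.681, 3.066, 0.0]
ft_force: [0.6, -0.0, 0.2]
gripper_width: 0.004
```

Emit:
play_rows(motion="0 0 0.003 0 0 0; 0 0 0.003 0 0 0; 0 0 0.003 0 0 0; 0 0 0.002 0 0 0; 0 0 0.002 0 0 0")

```text
clock: 9.07
tcp_pos: [0.5342, -0.2522, 0.0753]
tcp_rot: [0.682, 3.066, -0.0]
ft_force: [-0.2, 0.3, 3.3]
gripper_width: 0.001
```

Emit:
play_rows(motion="0 0 0.002 0 0 0; 0 0 0.001 0 0 0; 0 0 0 0 0 0")

```text
clock: 9.45
tcp_pos: [0.534, -0.2522, 0.0721]
tcp_rot: [0.682, 3.067, -0.0]
ft_force: [0.6, -0.6, 1.4]
gripper_width: 0.008
```

Emit:
play_rows(motion="0 0 0.001 0 0 0; 0 0 0.001 0 0 0; 0 0 0.001 0 0 0")

```text
clock: 9.82
tcp_pos: [0.5341, -0.2522, 0.0694]
tcp_rot: [0.682, 3.066, 0.0]
ft_force: [0.8, -0.2, 4.4]
gripper_width: 0.002
```

Emit:
play_rows(motion="0 0 0.0005 0 0 0; 0 0 0 0 0 0")

```text
clock: 10.07
tcp_pos: [0.534, -0.2522, 0.0689]
tcp_rot: [0.682, 3.066, 0.0]
ft_force: [-0.6, 0.5, 5.9]
gripper_width: 0.005
```

At its stop (5.9 N holding). On to the bar.

Emit:
play_rows(motion="0 0 -0.05 0 0 0; 0 0 -0.03 0 0 0; 0.0225 0.041 0 0 0 0; 0.0225 0.041 0 0 0 0; 0.0225 0.041 0 0 0 0")

```text
clock: 10.7
tcp_pos: [0.524, -0.1107, 0.1482]
tcp_rot: [-0.682, -3.065, 0.0]
ft_force: [1.3, 0.8, 0.8]
gripper_width: 0.005
```

Emit:
play_rows(motion="0.0225 0.041 0 0 0 0; 0.0225 0.041 0 0 0 0; 0.0225 0.041 0 0 0 0; 0.0225 0.041 0 0 0 0; 0.0225 0.041 0 0 0 0")

```text
clock: 11.32
tcp_pos: [0.5091, 0.1225, 0.1482]
tcp_rot: [-0.682, -3.066, 0.001]
ft_force: [0.4, -0.4, -0.1]
gripper_width: 0.004
```

Emit:
play_rows(motion="0.0225 0.041 0 0 0 0; 0.0225 0.041 0 0 0 0; 0.0225 0.041 0 0 0 0; 0 0 0 0 0 0; 0 0 0 0 0 0")

```text
clock: 11.95
tcp_pos: [0.5006, 0.2603, 0.1481]
tcp_rot: [-0.682, -3.066, 0.003]
ft_force: [0.0, -1.0, -0.2]
gripper_width: 0.003
```

Run:
```python
from h import *
s=env.observe();print(s["clock"],s["tcp_pos"],s["tcp_rot"],s["ft_force"],local([.501,.2605,.09]).round(4))
w=optics.snapshot("wrist");b=optics.snapshot("scene")
c,st,m=blob(b,(272,147));print("scene square",c,st)
cv2.imwrite("pics/b1.png",np.hstack([cv2.resize(b[100:200,222:322],(400,400)),cv2.resize(w[140:360,210:430],(400,400))]))
```

```text
11.95 [0.50055224 0.26025535 0.14810026] [-6.82236500e-01 -3.06577998e+00  2.60863571e-03] [ 0.02884535 -0.96554091 -0.15505111] [-0.0003  0.0005  0.0581]
scene square [272.10655738 147.01639344] [264 141  17  12 122]
```

View pics/b1.png

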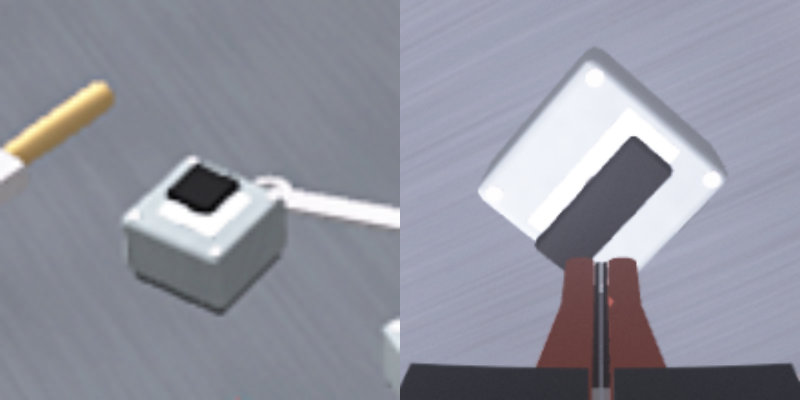

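The square head dropped 3.5 px (143.5 to 147.0), so it is in. In the wrist view the bar head is centred near pixel (322,252), just beyond the tips.

Run:
```python
from h import *
X=wray((321.7,251.7),.079);print(X,local([*X[:2],.09]).round(4))
```

```text
[0.49912832 0.26206585 0.079     ] [0.0029 0.0017 0.0584]
```

Emit:
play_rows(motion="0 0 0.03 0 0 0; 0 0 0.02 0 0 0; 0 0 0.01 0 0 0; 0 0 0 0 0 0; 0 0 0 0 0 0")

```text
clock: 12.68
tcp_pos: [0.5016, 0.2612, 0.0895]
tcp_rot: [0.683, 3.066, 0.001]
ft_force: [0.1, -0.2, 0.5]
gripper_width: 0.004
```

Emit:
play_rows(motion="0.002 0.001 0.003 0 0 0; 0 0 0.003 0 0 0; 0 0 0.003 0 0 0; 0 0 0.002 0 0 0; 0 0 0.002 0 0 0")

```text
clock: 13.3
tcp_pos: [0.4997, 0.2634, 0.0758]
tcp_rot: [0.682, 3.067, 0.001]
ft_force: [-0.7, 1.0, 2.7]
gripper_width: 0.005
```

Emit:
play_rows(motion="0 0 0.002 0 0 0; 0 0 0.002 0 0 0; 0 0 0.002 0 0 0; 0 0 0.001 0 0 0; 0 0 0 0 0 0")

```text
clock: 13.92
tcp_pos: [0.4997, 0.2634, 0.0689]
tcp_rot: [0.682, 3.067, 0.001]
ft_force: [-1.5, 2.0, 5.8]
gripper_width: 0.005
```

At the stop. I'll retreat up and back along the way I came.

Emit:
play_rows(motion="0 0 -0.05 0 0 0; 0 0 -0.06 0 0 0; 0 0 -0.05 0 0 0; 0 0 -0.02 0 0 0; 0 0 0 0 0 0")

```text
clock: 14.55
tcp_pos: [0.5004, 0.2626, 0.2497]
tcp_rot: [0.683, 3.065, 0.002]
ft_force: [-0.9, -0.2, 0.7]
gripper_width: 0.004
```

Run:
```python
from h import *
s=env.observe();print(s["clock"],s["tcp_pos"],s["ft_force"])
b=optics.snapshot("scene");w=optics.snapshot("wrist")
for p in((311,254),(272,147),(407,294),(339,178)): c,st,m=blob(b,p);print(p,c.round(1),st[2:])
cv2.imwrite("pics/f.png",np.hstack([b[80:380,180:500],w[0:300,160:480]]))
```

```text
14.55 [0.50035363 0.26263858 0.2497257 ] [-0.93423066 -0.19457211  0.73050683]
(311, 254) [311.8 254.1] [ 20  16 205]
(272, 147) [272.1 147. ] [ 17  12 122]
(407, 294) [406.1 293.1] [ 29  21 244]
(339, 178) [338.5 178. ] [ 6  7 32]
```

View pics/f.png

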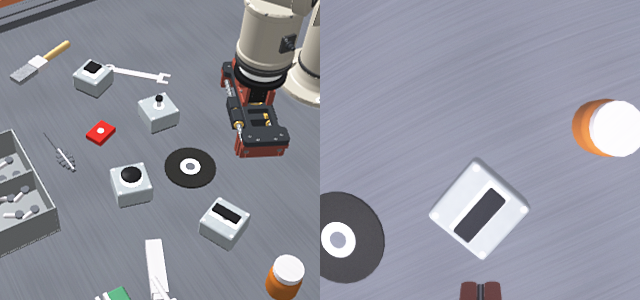

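The last view shows all three heads down, the small button unchanged, and the arm clear. The bar head shifted 0.9 px sideways, so I'll check whether its housing moved.

Run:
```python
from h import *
a=cv2.imread("pics/scene0.png");b=optics.snapshot("scene")
def box(i,x,y):
    o=np.array([x-38,y-38]);r=i[y-38:y+38,x-38:x+38]
    m=(r.min(2)>120).astype(np.uint8);n,l,st,ce=cv2.connectedComponentsWithStats(m)
    k=1+np.argmax(st[1:,4]);return (ce[k]+o).round(2),st[k]
for n,x,y in(("bar",405,302),("round",312,264),("square",272,156),("small",338,192)):
    print(n,box(a,x,y),box(b,x,y))
    g=lambda i:cv2.cvtColor(i,6)
    # lower housing only
    P=g(a)[y+5:y+28,x-30:x+30]; r=cv2.matchTemplate(cv2.resize(g(b)[y-1:y+34,x-36:x+36],None,fx=8,fy=8,interpolation=2),cv2.resize(P,None,fx=8,fy=8,interpolation=2),5)
    _,v,_,p=cv2.minMaxLoc(r);print("shift px",(np.array(p)/8-6),v)
```

```text
bar (array([405.12, 301.16]), array([   0,    0,   76,   76, 4860], dtype=int32)) (array([405.2 , 300.98]), array([   0,    0,   76,   76, 4884], dtype=int32))
shift px [0. 0.] 0.9993659257888794
round (array([310.36, 263.4 ]), array([   0,    0,   76,   76, 4905], dtype=int32)) (array([310.38, 263.1 ]), array([   0,    0,   76,   76, 4945], dtype=int32))
shift px [0. 0.] 0.9990246891975403
square (array([271.75, 155.46]), array([   0,    0,   76,   76, 4950], dtype=int32)) (array([271.76, 155.23]), array([   0,    0,   76,   76, 5011], dtype=int32))
shift px [0. 0.] 0.9984912872314453
small (array([336.71, 190.55]), array([   0,    0,   76,   76, 5274], dtype=int32)) (array([336.71, 190.5 ]), array([   0,    0,   76,   76, 5298], dtype=int32))
shift px [0. 0.] 0.9980666637420654
```

No housing has moved; the 0.9 px shift is perspective from the head going down. Handing in.

```bash
python3 -c "
from bench import env
env.hand_in(); s=env.observe(); print(s['clock'],s['tcp_pos'],s['ft_force'])"
```

```text
the job is handed in; nothing more can be done
the job is handed in; nothing more can be done
```

I pressed the mushroom, square and bar buttons in that order with the closed fingertips, then handed the job in at about 15 s on the robot clock.

- **Buttons:** each press ended with the force rising to 6–7 N, which means the button had reached its stop. In the scene camera all three heads sit about 3.5 px lower than at the start, which fits nearly the full 12 mm of travel. The small button did not change.
- **Boxes:** comparing pictures from before and after shows 0 px of movement for all four boxes. The bar head had shifted 0.9 px sideways; I put that down to perspective as the head dropped, because its housing stayed put. I did not measure the other bench items. In the last picture the ones in view look undisturbed.
- **Finish:** the arm ended clear at TCP z 0.25 m, with only sensor noise on the force reading.

**Disagreement:** the closed fingertips first touched with the TCP about 20 mm lower than the stated 25 mm fingertip distance implies. I therefore pressed by force rather than by the nominal height.

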